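# Uncouple the trailer from the rover and hold its tongue up

## Robot

A 6-joint arm with a two-finger parallel gripper is mounted at the origin on the work surface. World frame = base frame: x ahead of the robot, y to its left, z up, the work surface at z = 0. Lengths are in mm, angles in rad, forces in N, time in s.
With the tool pointing down it reaches from about 400 to 825 mm from the base axis. Payload 7 kg.
Tool frame: the origin (TCP) lies at the very end of the fingers, on their centre line; the grasp point (between the pads) lies 19 mm behind it; z points along the fingers, y is the direction in which the jaws open and shut (so a half turn about z gives the same grasp; the last joint's range is limited). The gripper opens to 88 mm and grips with 3 to 60 N. Pads are 19 mm wide; open, the fingers measure 130 mm over their backs; the gripper's body (78 mm by 193 mm) begins 47 mm behind the grasp point.
Start: joints at [1.43, 0.359, 0.012, 0, -1.224, -0.288], TCP at [280.657, 613.862, 226.561] pointing down, gripper open.
Joint ranges: [-3.07, 3.07], [-1.43, 2.12], [-1.02, 1.25], [-3.03, 1.67], [-3.05, -0], [-3.03, 3.03]. Speed limits (rad/s): [2.39, 2.39, 3.01, 3.14, 3.14, 3.14].

## Interface

Orientations are given as a unit quaternion [x, y, z, w].
In Python, from plant import bot gives the robot as it stands. Calls block until the motion is done:
- bot.move_ptp(position, orientation): joint-space move of the TCP to a pose.
- bot.line_to(position, velocity=150, ori=None): straight line of the TCP; ori=None keeps the orientation; velocity is the mean speed in mm/s.
- bot.move_joints(angles): joint-space move.
- bot.move_gripper(opening, force=None): finger opening in mm; force is the grip in N (None keeps the last); returns when the fingers have stopped.
- bot.pause(seconds).
- bot.solve_ik(position, orientation): joint angles nearest the present ones, or None.
- bot.read_state(): the state.
- bot.camera(name): name is "scene" or "top" or "wrist"; returns the picture (480x640x3 uint8, red, green, blue); there is no depth.
- bot.get_calibration(name): a dict with "fx", "fy", "cx", "cy" (pixels), "view" (4x4, takes a point from world to camera coordinates); the wrist camera has in their place "T_tool_cam" (4x4, takes a point from camera to tool coordinates, whose origin is the TCP and whose axes are the flange's). Camera axes: x right, y up, looking along -z (the intrinsics and any distortion apply to the point x, -y, -z); pixel columns grow to the right and rows downward; lengths in mm; the calibration is good to about 2 mm. A picture is of the moment at which its call begins: read the wrist's pose just before it. get_calibration takes no time and is no camera call.
A pose or a line that the arm cannot do raises bot.Unreachable and nothing moves.
- bot.close_job(): hands the job in, once; it reports no verdict.
The state is a dict: "t": time; "joint_pos": joint angles; "qvel": joint speeds; "tau": joint torques, N m; "tcp_pos": TCP position; "eef_rot": TCP orientation; "contact_force": force on the tool from outside, world axes, zero at the start; "moment": the same for the moment, N m; "width": finger opening in mm.
Only numpy, scipy, OpenCV 4.12 (cv2) and the standard library are available. Lean on these libraries where they do the work, as an engineer would, in place of code of your own. Each camera call takes 0.05 s, during which the arm holds its last target.

## Task

The rover has to drive away from its trailer. First stand the fallen blue tongue stand upright on its square base, near where it lies, so that it is ready, and let go of it; then take the red T-handle of the coupler, pull the latch out sideways against its spring and, keeping it pulled, lift the tongue some 6 cm so that the coupler is well clear above the ball. Finish while holding the tongue up like that, still and by the handle, with the stand left standing and everything else on the table left where it is.

Things in the scene. Friction and masses are not known exactly. Their poses are not given: they have to be found in the camera images.
- stand: Tongue stand, loose, 0.25-0.5 kg, 96 mm tall: steel base 60 x 60 x 8 mm, blue post of diameter 22 mm, U saddle on top 32 (x) x 28 (y) x 20 mm; through the post at z = 16 mm a height pin along y with 13 mm ball ends, 42 mm overall, on which it can swing. Origin on the axis, 48 mm above its underside; z from base to saddle. Starts lying on its +x side, saddle 0.16 rad low, origin 23 mm up.
- rover: Yellow four-wheeled rover, parked, immovable, its steel ball mount sticking out behind. Origin on the table right below the ball; the rover stands towards its +y, its tail 85 mm from the ball, 255 mm wide, 118 mm high (round scanner on top: 160 mm, 275 mm from the ball).
- trailer: Single-axle trailer behind the rover, wheels chocked, cannot roll. Origin on the table right below the ball; drawbar and bed lie towards its -y (bed 190 to 410 mm from the ball, 160 mm wide, 236 mm over the wheels, 125 mm high). Its x axis lies across the tongue: the latch pulls out along -x.
- ball_center (a point): Centre of the steel hitch ball, 25 mm in diameter, 75 mm above the table, fixed to the rover.
- coupler (a point): Middle of the coupler's socket at the front end of the tongue (grey dome 41 mm wide, from 9 mm below to 24 mm above this point; the latch fork reaches 20 mm below it). At the ball's centre when coupled. Axes as the trailer's while the tongue is down.
- latch_handle (a point): Middle of the red T-handle's crossbar: diameter 13 mm, 48 mm long along its y (parallel to the drawbar). Latch shut: 112 mm above the table, 72 mm from the coupler to the trailer's -x side. Over 40 mm free beside it; below it a red post of diameter 10 mm and the latch rod with its spring barrel (top at 71 mm). The tongue carries it and can be lifted by it.
- latch (a joint): How far the latch is pulled out along the trailer's -x: 0 shut (its fork catches under the ball), 0.020 m fully out. The spring pulls it shut with 4 N at 0 and 9 N at 20 mm. It frees the ball from 15 mm on.
- tongue (a joint): Angle of bed and tongue about the axle, which lies 300 mm behind the ball, 50 mm above the table, along the trailer's x. 0 coupled; grows as the coupler rises (0.1 rad is 30 mm); stop at 0.30. Weighs about 2 to 4 N at the coupler and drops when let go. Cannot swing sideways.
- piece_a: Loose wooden game piece, red ring, disc 40 mm in diameter and 18 mm high. Origin: centre of its underside.
- piece_b: Loose wooden game piece, black ring, 40 x 18 mm. Origin: centre of its underside.
- piece_c: Loose wooden game piece, red ring, 40 x 18 mm. Origin: centre of its underside.
- mug: White mug, 80 mm in diameter, 92 mm high. Origin: centre of its underside.
- driver: Screwdriver lying on the table, 180 mm long along its x. Origin under its middle.
- spare_wheel: Spare trailer wheel lying flat, 100 mm in diameter, 28 mm high. Origin: centre of its underside.
- bottle: Blue closed bottle, 64 mm in diameter, 190 mm high. Origin: centre of its underside.
Not all that is in view belongs to the job. Leave any orange look-alike of the stand alone.

How it is judged:
By the outcome, as a careful person would: the job done as asked, in the order asked, and still so for the second after the job is handed in, while the arm keeps its last pose, push and grip.
It also fails if it takes over 42 s, if anything falls off the work surface, if the arm or the gripper's body presses on something with over 40 N, if the wrist force passes 120 N, or if a joint passes its speed limit or range.

## Working session

There is one attempt and no reset: what is moved stays moved. The work goes in short steps, each a Python script; the robot and the scene stay as the last script left them, time stands still between calls to the robot, and variables do not carry over. Pictures are saved under pics/ and viewed, and the job is handed in when it is done.

```bash
ls; mkdir -p pics; python3 - <<'E'
from plant import bot
import cv2,numpy as np
np.set_printoptions(precision=4,suppress=True)
for n in ["scene","top","wrist"]:
    im=bot.camera(n); cv2.imwrite(f"pics/{n}0.png",im[:,:,::-1]); print(n,bot.get_calibration(n))
print(bot.read_state())
E
```

```text
pics
scene {'fx': 599.9787541341108, 'fy': 599.9787541341108, 'cx': 315.99684766532357, 'cy': 232.0765617607138, 'view': array([[    0.813 ,     0.5821,    -0.0097,  -400.2263],
       [   -0.4914,     0.695 ,     0.5249,   212.1502],
       [    0.3123,    -0.4219,     0.8511, -1811.2183],
       [    0.    ,     0.    ,     0.    ,     1.    ]])}
top {'fx': 448.59514262771944, 'fy': 448.59514262771944, 'cx': 326.4150617991502, 'cy': 230.42005884146684, 'view': array([[    0.0151,    -0.9997,     0.0179,   -41.5286],
       [    0.9968,     0.0164,     0.0785,  -531.3285],
       [   -0.0788,     0.0167,     0.9968, -1427.0334],
       [    0.    ,     0.    ,     0.    ,     1.    ]])}
wrist {'fx': 342.1547951616139, 'fy': 342.1547951616139, 'cx': 321.3671540265783, 'cy': 239.65584677882882, 'T_tool_cam': array([[  -0.001 ,    0.9561,    0.293 ,   79.3829],
       [   1.    ,    0.0011,   -0.0001,    1.1542],
       [  -0.0004,    0.293 ,   -0.9561, -159.0996],
       [   0.    ,    0.    ,    0.    ,    1.    ]])}
{'t': 0.15, 'joint_pos': array([ 1.4301,  0.3592,  0.0113, -0.0003, -1.2241, -0.2881]), 'qvel': array([-0.0011, -0.0027,  0.0021,  0.0008, -0.0002, -0.0013]), 'tau': array([ -0.001 , -58.3276,  29.3291,   7.0012,   0.0087,  -0.0001]), 'tcp_pos': array([280.5463, 613.5649, 225.8465]), 'eef_rot': array([ 0.9771, -0.2128, -0.0001,  0.0006]), 'contact_force': array([ 0.0867,  0.7509, -0.2955]), 'moment': array([ 0.0146,  0.0461, -0.0391]), 'width': 87.50808346936103}
```

View pics/scene0.png

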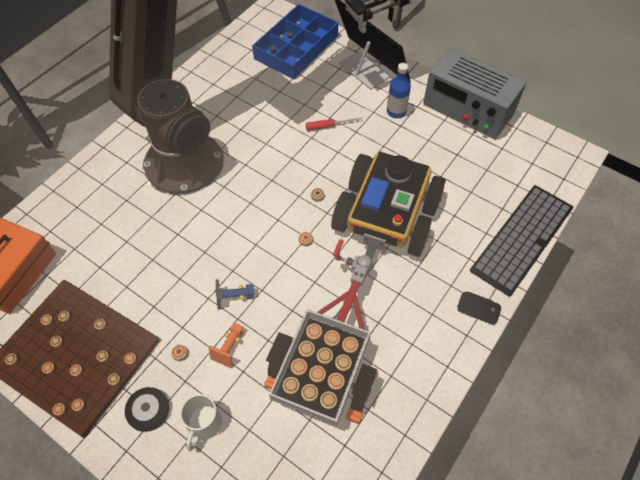

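View pics/top0.png

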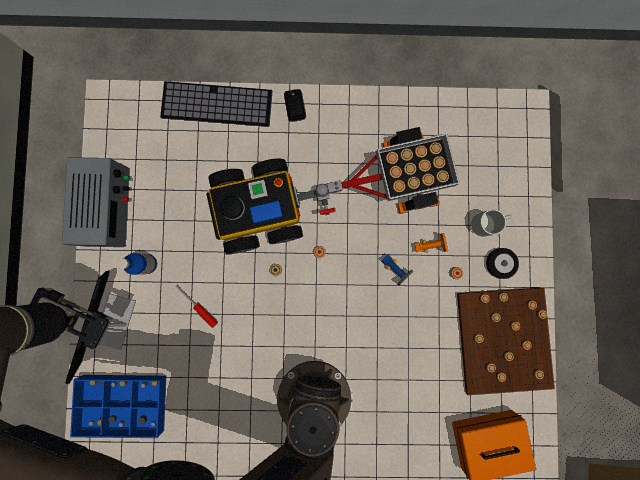

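View pics/wrist0.png

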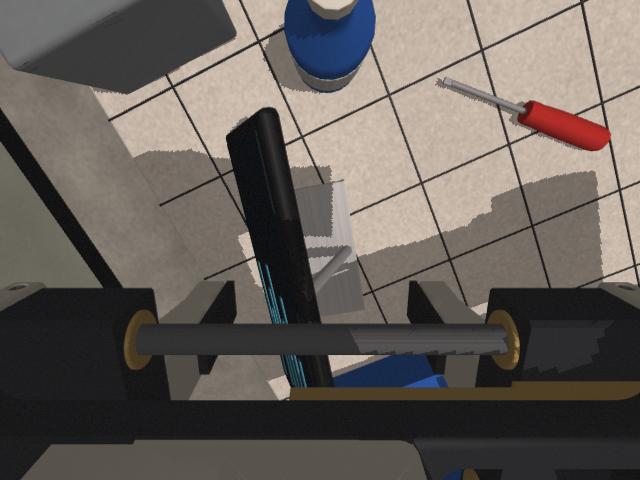

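```bash
cat > h.py <<'E'
import numpy as np,cv2
from scipy.spatial.transform import Rotation as R
np.set_printoptions(precision=3,suppress=True)
from plant import bot
def ray(n,u,v,st=None):
    c=bot.get_calibration(n)
    d=np.array([(u-c['cx'])/c['fx'],-(v-c['cy'])/c['fy'],-1.])
    if n=='wrist':
        T=np.eye(4);T[:3,:3]=R.from_quat(st['eef_rot']).as_matrix();T[:3,3]=st['tcp_pos']
        M=T@c['T_tool_cam']
    else: M=np.linalg.inv(c['view'])
    return M[:3,3],M[:3,:3]@d
def pt(n,u,v,z,st=None):
    o,d=ray(n,u,v,st); return o+d*(z-o[2])/d[2]
def proj(n,p,st=None):
    c=bot.get_calibration(n)
    if n=='wrist':
        T=np.eye(4);T[:3,:3]=R.from_quat(st['eef_rot']).as_matrix();T[:3,3]=st['tcp_pos']
        V=np.linalg.inv(T@c['T_tool_cam'])
    else: V=c['view']
    q=V[:3,:3]@np.asarray(p,float)+V[:3,3]
    return np.array([c['cx']+c['fx']*q[0]/-q[2],c['cy']-c['fy']*q[1]/-q[2]])
def tri(rs):
    A=np.zeros((3,3));b=np.zeros(3)
    for o,d in rs:
        d=d/np.linalg.norm(d);P=np.eye(3)-np.outer(d,d);A+=P;b+=P@o
    x=np.linalg.solve(A,b)
    return x,[np.linalg.norm(np.cross(x-o,d/np.linalg.norm(d))) for o,d in rs]
def crop(im,x0,y0,w,h,s,name):
    cv2.imwrite('pics/'+name,cv2.resize(im[y0:y0+h,x0:x0+w,::-1],None,fx=s,fy=s,interpolation=cv2.INTER_CUBIC))
E
python3 - <<'E'
from h import *
a=cv2.imread('pics/top0.png')[:,:,::-1];b=cv2.imread('pics/scene0.png')[:,:,::-1]
o=np.zeros((600,800,3),np.uint8)
o[:300,:400]=cv2.resize(a[225:300,360:460],(400,300)); o[:300,400:]=cv2.resize(b[270:375,180:320][:105,:140],(400,300))
o[300:,:400]=cv2.resize(a[165:225,290:370],(400,300)); o[300:,400:]=cv2.resize(b[225:300,310:410],(400,300))
cv2.imwrite('pics/c0.png',o[:,:,::-1])
for n,u,v,z in [('top',395,268,23),('top',322,188,75),('top',326,211,112),('scene',361,266,95),('scene',339,249,112),('top',415,170,120)]: print(n,u,v,pt(n,u,v,z))
E
```

```text
top 395 268 [ 414.336 -255.254   23.   ]
top 322 188 [660.66  -16.408  75.   ]
top 326 211 [583.859 -29.471 112.   ]
scene 361 266 [657.697 -34.863  95.   ]
scene 339 249 [589.796 -34.418 112.   ]
top 415 170 [ 713.454 -298.97   120.   ]
```

View pics/c0.png

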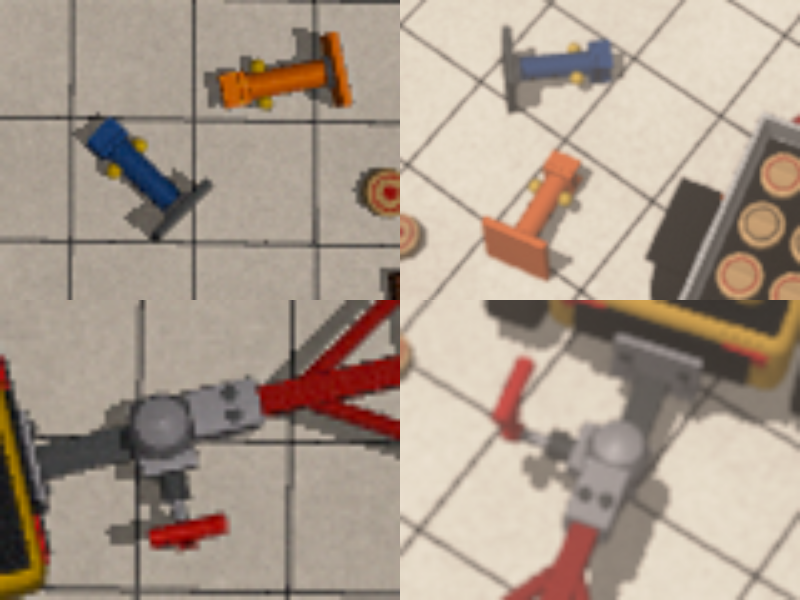

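```bash
cat >> h.py <<'E'
def down(ydir):
    # tool z down, tool y along ydir (horizontal); choose both half turns
    y=np.array([ydir[0],ydir[1],0.]);y/=np.linalg.norm(y)
    z=np.array([0,0,-1.]);x=np.cross(y,z)
    return [R.from_matrix(np.c_[s*x,s*y,z]).as_quat() for s in (1,-1)]
E
python3 - <<'E'
from h import *
a=cv2.imread('pics/top0.png')[:,:,::-1];b=cv2.imread('pics/scene0.png')[:,:,::-1]
# yellow pin ends near the blue stand
for n,im,(x0,y0,w,h) in [('top',a,(375,250,40,35)),('scene',b,(212,275,50,35))]:
    hsv=cv2.cvtColor(np.ascontiguousarray(im),cv2.COLOR_RGB2HSV)
    m=cv2.inRange(hsv,(18,110,80),(35,255,255)); mm=np.zeros_like(m);mm[y0:y0+h,x0:x0+w]=m[y0:y0+h,x0:x0+w]
    k,l,s,c=cv2.connectedComponentsWithStats(mm)
    print(n,[(c[i],s[i,4],pt(n,*c[i],20.5)) for i in range(1,k)])
    r=cv2.inRange(hsv,(0,170,90),(5,255,255))|cv2.inRange(hsv,(172,170,90),(180,255,255))
    print()
B=pt('top',405,277.5,31);S=pt('top',386,260,17);print(B,S)
ax=(S-B)[:2];ax/=np.linalg.norm(ax);yd=np.array([-ax[1],ax[0]]);print(ax,yd)
for q in down(yd): print(q,bot.solve_ik([425,-240,250],q))
E
```

```text
top [(array([394.667, 260.778]), np.int32(9), array([ 437.504, -254.534,   20.5  ])), (array([388. , 267.2]), np.int32(10), array([ 416.557, -233.089,   20.5  ]))]

scene [(array([240.444, 286.333]), np.int32(9), array([ 415.252, -230.979,   20.5  ])), (array([241.462, 296.846]), np.int32(13), array([ 436.635, -252.884,   20.5  ]))]

[ 384.63  -285.972   31.   ] [ 439.629 -227.059   17.   ]
[0.682 0.731] [-0.731  0.682]
[-0.398  0.917  0.     0.   ] [-0.11   0.03  -0.35   0.    -1.191 -0.641]
[ 0.917  0.398  0.    -0.   ] [-0.11   0.03  -0.35   0.    -1.191  2.501]
```

```bash
python3 - <<'E'
from h import *
st=bot.read_state()
bot.line_to(list(st['tcp_pos'][:2])+[300],velocity=250)
q=down([-.705,.709])[0]
bot.move_ptp([426.3,-243,260],q)
bot.move_gripper(64)
st=bot.read_state();im=bot.camera('wrist');print(st['t'],st['tcp_pos'],st['eef_rot'])
cv2.imwrite('pics/w1.png',im[:,:,::-1]);np.save('st1.npy',st,allow_pickle=True)
E
```

```text
4.2917 [ 426.278 -243.016  260.003] [-0.381  0.924  0.    -0.   ]
```

View pics/w1.png

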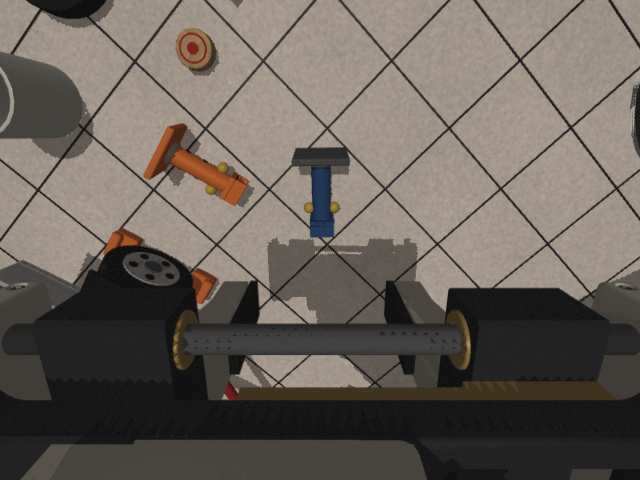

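```bash
python3 - <<'E'
from h import *
im=cv2.imread('pics/w1.png');st=np.load('st1.npy',allow_pickle=True).item()
hsv=cv2.cvtColor(im,cv2.COLOR_BGR2HSV)
m=cv2.inRange(hsv,(18,110,80),(35,255,255));m[:,:290]=0;m[:,350:]=0;m[230:]=0
k,l,s,c=cv2.connectedComponentsWithStats(m)
P=[]
for i in range(1,k):
    if s[i,4]>8: P.append(pt('wrist',*c[i],20.5,st));print(c[i],s[i,4],P[-1])
print((P[0]+P[1])/2,P[1]-P[0],np.linalg.norm(P[1]-P[0]))
T,F=np.array([437.,-253.7,20.5]),np.array([415.9,-232,20.5]);print((T+F)/2,T-F)
crop(im[:,:,::-1],270,130,110,120,5,'w1c.png')
E
```

```text
[308.244 207.077] 78 [ 438.085 -253.665   20.5  ]
[333.974 206.844] 77 [ 416.443 -232.244   20.5  ]
[ 427.264 -242.955   20.5  ] [-21.641  21.421   0.   ] 30.449828774710888
[ 426.45 -242.85   20.5 ] [ 21.1 -21.7   0. ]
```

View pics/w1c.png

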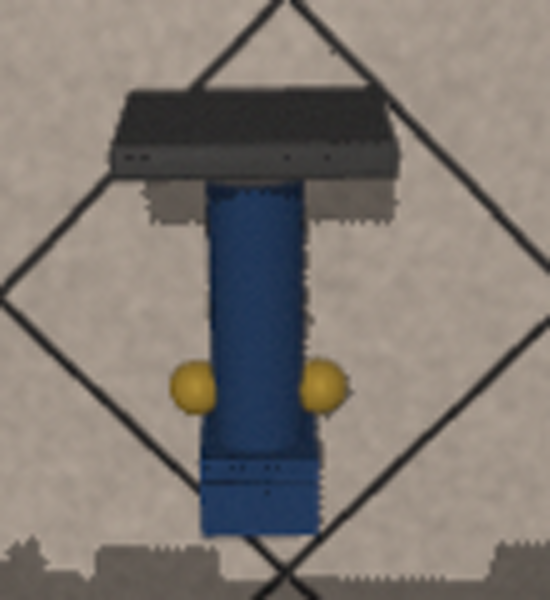

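```bash
python3 - <<'E'
from h import *
x,y=426.9,-242.9
bot.line_to([x,y,40],velocity=200)
bot.line_to([x,y,3],velocity=60)
print(bot.read_state()['contact_force'])
bot.move_gripper(30,force=15)
print(bot.read_state()['width'])
bot.line_to([x,y,80],velocity=80)
bot.pause(0.4)
st=bot.read_state();print(st['t'],st['width'],st['contact_force'])
im=bot.camera('wrist');cv2.imwrite('pics/w2.png',im[:,:,::-1])
crop(bot.camera('scene'),170,200,140,105,5,'s2.png')
E
```

```text
[-0.591 -0.533  0.145]
40.04046606416052
8.4 40.42142425281895 [-0.024 -1.082 -4.321]
```

View pics/w2.png

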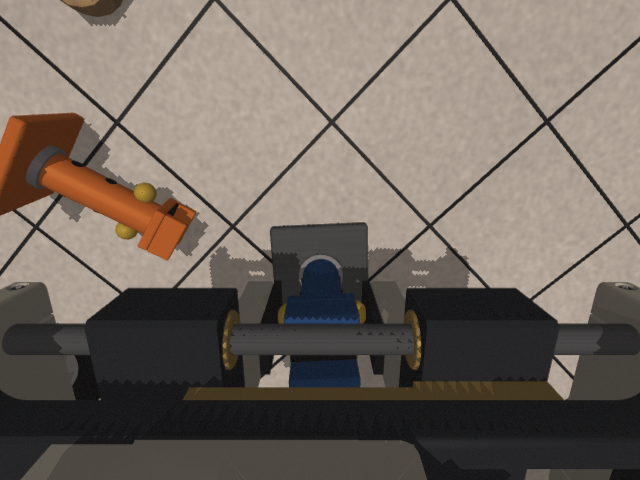

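View pics/s2.png

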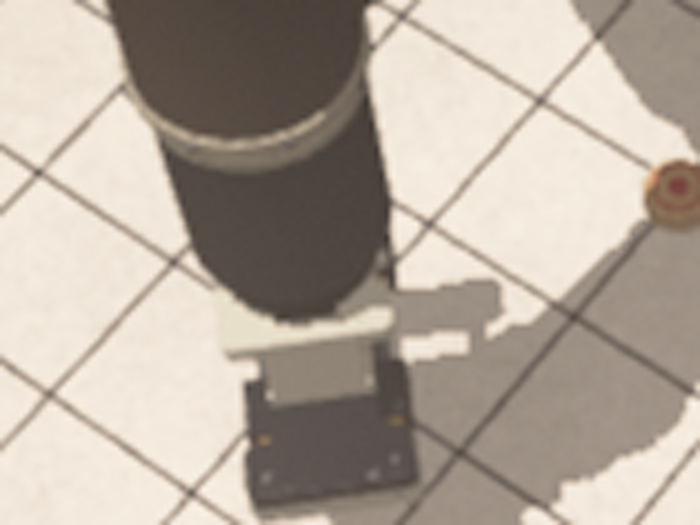

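```bash
cat >> h.py <<'E'
def standpts(pin,ax,yd,tilt):
    # upright axis tilted by 'tilt' so base swings toward -ax; returns base top face corners
    ax=np.r_[ax,0];yd=np.r_[yd,0];up=np.array([0,0,1.])
    a=np.cos(tilt)*up+np.sin(tilt)*ax; n=np.cos(tilt)*ax-np.sin(tilt)*up
    return [pin-a*56+sx*30*n+sy*30*yd for sx,sy in [(-1,-1),(-1,1),(1,1),(1,-1)]]
E
python3 - <<'E'
from h import *
st=bot.read_state()
yd=np.array([-.711,.704]);ax=np.array([.704,.711])
pin=st['tcp_pos']+[0,0,19]
for t in (0,.15,.3,.45,.6,.8,1.):
    print(t,*[proj('wrist',p,st) for p in standpts(pin,ax,yd,t)])
E
```

```text
0 [271.001 224.676] [372.574 223.783] [369.324 314.506] [275.832 315.288]
0.15 [269.018 213.245] [374.358 212.313] [368.949 299.465] [275.944 300.249]
0.3 [266.653 202.865] [376.543 201.887] [368.878 284.767] [275.758 285.558]
0.45 [263.879 193.794] [379.158 192.764] [369.114 270.46 ] [275.274 271.264]
0.6 [260.675 186.365] [382.234 185.273] [369.662 256.601] [274.485 257.423]
0.8 [255.703 179.736] [387.092 178.552] [370.898 238.954] [272.941 239.808]
1.0 [249.931 177.99 ] [392.836 176.702] [372.75  222.486] [270.802 223.383]
```

```bash
python3 - <<'E'
from h import *
x,y=426.9,-242.9
bot.line_to([x,y,50],velocity=60)
for z in np.arange(48.5,40,-1):
    bot.line_to([x,y,z],velocity=15)
    f=bot.read_state()['contact_force'];print(z,f)
    if f[2]>0.5: break
bot.move_gripper(60,force=15)
bot.pause(.2)
st=bot.read_state();print(st['t'],st['tcp_pos'],st['contact_force'])
im=bot.camera('wrist');cv2.imwrite('pics/w3.png',im[:,:,::-1])
for p in standpts(np.array([x,y,64]),np.array([.704,.711]),np.array([-.711,.704]),0): print(proj('wrist',p,st))
E
```

```text
48.5 [1.147 3.107 4.23 ]
10.2 [ 426.861 -242.927   48.481] [ 0.221  0.425 -0.099]
[271.808 223.301]
[371.731 222.422]
[368.596 311.89 ]
[276.507 312.657]
```

View pics/w3.png

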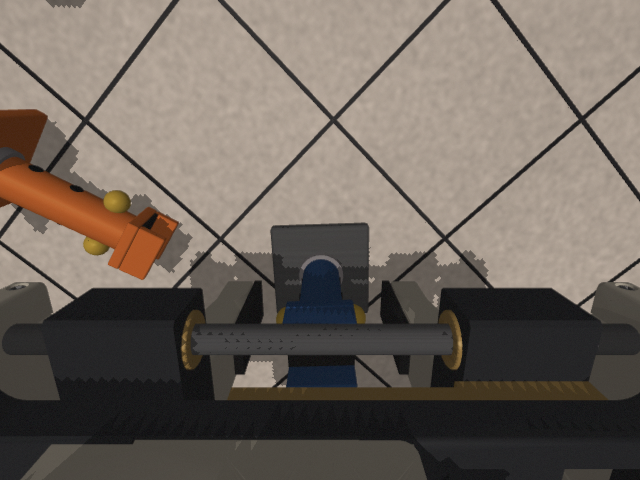

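```bash
python3 - <<'E'
from h import *
bot.line_to([426.9,-242.9,250],velocity=180)
st=bot.read_state();print(st['t'])
im=bot.camera('wrist');cv2.imwrite('pics/w4.png',im[:,:,::-1])
np.save('st4.npy',st,allow_pickle=True)
b=bot.camera('scene');a=bot.camera('top')
cv2.imwrite('pics/s4.png',b[:,:,::-1]);cv2.imwrite('pics/t4.png',a[:,:,::-1])
o=np.zeros((600,800,3),np.uint8)
o[:300,:400]=cv2.resize(a[225:300,360:460],(400,300)); o[:300,400:]=cv2.resize(im[130:250,250:410],(400,300))
o[300:,:400]=cv2.resize(a[165:225,290:370],(400,300)); o[300:,400:]=cv2.resize(b[225:300,310:410],(400,300))
cv2.imwrite('pics/c4.png',o[:,:,::-1])
E
```

```text
11.5167
```

View pics/c4.png

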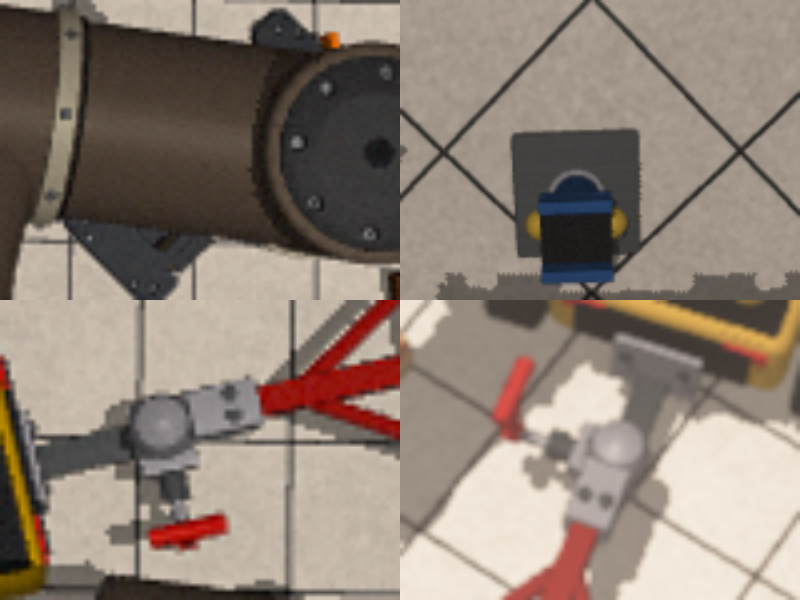

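```bash
python3 - <<'E'
from h import *
A=pt('top',320,212.6,112);B=pt('top',335.4,210,112);C=pt('scene',341.2,240,112);D=pt('scene',337.5,257.5,112)
print(A,B,(A+B)/2,C,D,(C+D)/2)
M=(A+B)/2
yt=(A-B)[:2];yt/=np.linalg.norm(yt);xt=np.array([yt[1],-yt[0]]);print('yt',yt,'xt',xt)
# cross check yaw: rover scanner/ball in top
print(pt('top',322.5,185.5,99)-pt('top',420,166,115))
for q in down(xt): print(q,bot.solve_ik([*M[:2],280],q),bot.solve_ik([*M[:2],93],q))
E
```

```text
[578.658 -11.339 112.   ] [587.409 -57.977 112.   ] [583.033 -34.658 112.   ] [579.374  -9.305 112.   ] [600.65  -56.885 112.   ] [590.012 -33.095 112.   ]
yt [-0.184  0.983] xt [0.983 0.184]
[-63.005 297.738 -16.   ]
[0.639 0.77  0.    0.   ] None None
[ 0.77  -0.639  0.    -0.   ] [ 0.275  0.18  -0.111  0.    -1.281 -0.09 ] [ 0.275  0.331 -0.364  0.    -0.876 -0.09 ]
```

```bash
python3 - <<'E'
import cv2
b=cv2.imread('pics/s4.png');cv2.imwrite('pics/s4c.png',cv2.resize(b[225:300,310:410],None,fx=8,fy=8,interpolation=cv2.INTER_CUBIC))
E
```

```text
(no output)
```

View pics/s4c.png

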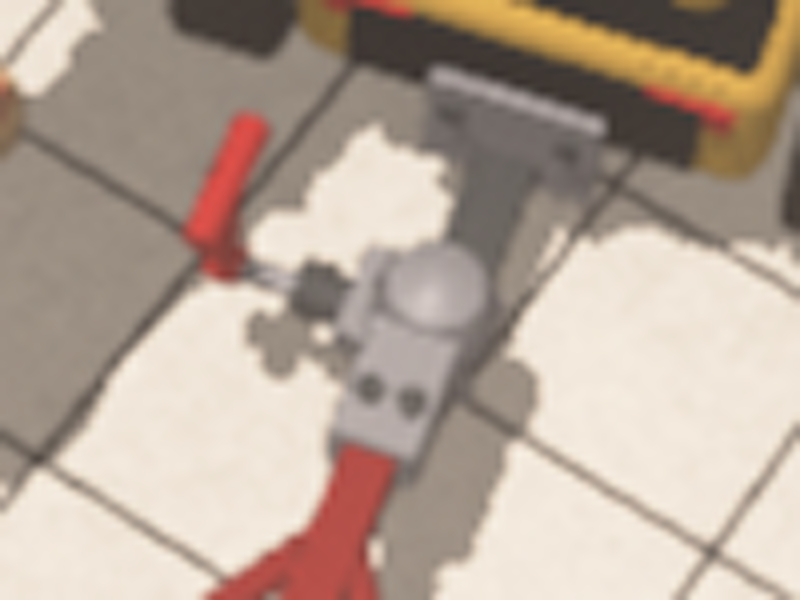

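```bash
python3 - <<'E'
from h import *
q=down([.981,.195])[1]
p=pt('scene',338.4,247,112);print(p)
bot.move_ptp([584,-34,270],q)
st=bot.read_state();print(st['t'],st['tcp_pos'])
im=bot.camera('wrist');cv2.imwrite('pics/w5.png',im[:,:,::-1]);np.save('st5.npy',st,allow_pickle=True)
print(proj('wrist',[584,-34,112],st))
E
```

```text
[585.245 -30.469 112.   ]
12.6917 [583.491 -34.614 269.76 ]
[319.797 223.545]
```

View pics/w5.png

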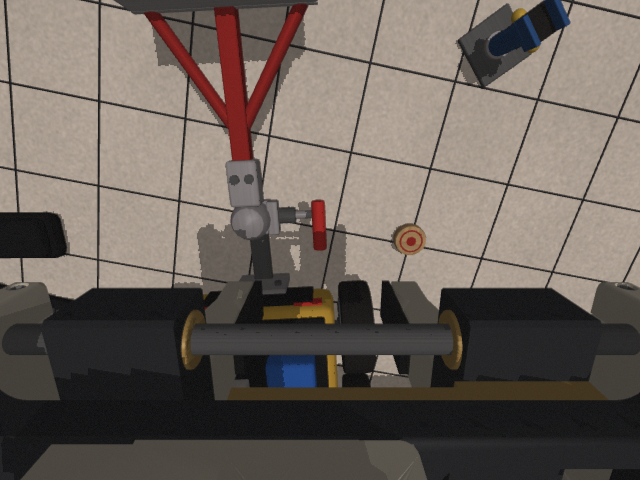

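```bash
python3 - <<'E'
from h import *
im=cv2.imread('pics/w5.png');st=np.load('st5.npy',allow_pickle=True).item()
hsv=cv2.cvtColor(im,cv2.COLOR_BGR2HSV)
m=cv2.inRange(hsv,(0,170,70),(6,255,255))|cv2.inRange(hsv,(172,170,70),(180,255,255))
mm=np.zeros_like(m);mm[190:260,300:340]=m[190:260,300:340]
k,l,s,c=cv2.connectedComponentsWithStats(mm);i=1+s[1:,4].argmax()
ys,xs=np.where(l==i)
vx,vy,x0,y0=cv2.fitLine(np.c_[xs,ys].astype(np.float32),cv2.DIST_L2,0,.01,.01).ravel()
print(c[i],s[i],vx,vy)
a=pt('wrist',x0+vx/vy*(ys.min()-y0),ys.min(),112,st);b=pt('wrist',x0+vx/vy*(ys.max()-y0),ys.max(),112,st)
print(a,b,(a+b)/2,np.linalg.norm(a-b),(b-a)/np.linalg.norm(b-a))
# drawbar edges: mid of red tube at rows 20..150
P=[]
for r in (20,60,100):
    xx=np.where(m[r,200:260])[0]+200
    P.append(pt('wrist',xx.mean(),r,75,st))
print(P,[(P[0]-P[2])/np.linalg.norm(P[0]-P[2])])
crop(im[:,:,::-1],220,140,140,105,5,'w5c.png')
E
```

```text
[318.412 224.832] [312 201  14  49 594] 0.04902193 0.9987977
[590.498 -54.895 112.   ] [579.3    -8.812 112.   ] [584.899 -31.853 112.   ] 47.42407413711882 [-0.236  0.972  0.   ]
[array([ 702.119, -194.517,   75.   ]), array([ 694.363, -162.845,   75.   ]), array([ 688.263, -128.74 ,   75.   ])] [array([ 0.206, -0.979,  0.   ])]
```

View pics/w5c.png

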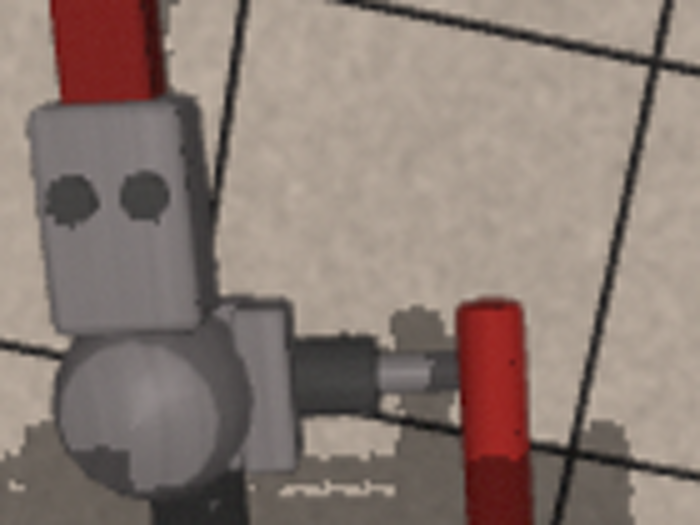

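```bash
cat >> h.py <<'E'
YT=np.array([-.208,.978]);XT=np.array([.978,.208])
QH=down(XT)[1]
E
python3 - <<'E'
from h import *
bot.move_gripper(40)
x,y=584.7,-32.3
bot.line_to([x,y,150],velocity=150,ori=QH)
bot.line_to([x,y,94],velocity=70)
st=bot.read_state();print(st['contact_force'])
bot.move_gripper(5,force=40)
bot.pause(.15)
st=bot.read_state();print(st['t'],st['width'],st['contact_force'],st['tcp_pos'])
b=bot.camera('scene');crop(b,290,190,140,105,5,'s6.png')
E
```

```text
[0.524 0.353 0.114]
15.975 11.609790922627107 [ 4.004  1.148 -1.566] [585.511 -32.087  94.265]
```

View pics/s6.png

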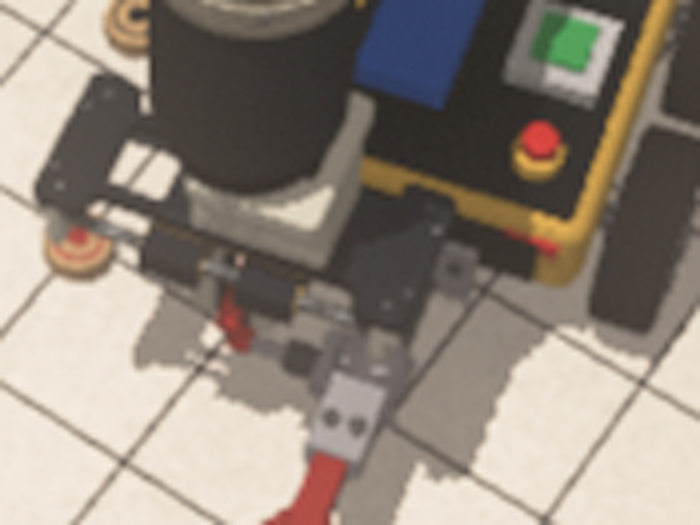

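```bash
python3 - <<'E'
from h import *
p0=np.array([584.7,-32.3,94.])
X=np.r_[XT,0]
for d in (8,14,16,17,18,19,20,21,22,23):
    bot.line_to(list(p0-d*X),velocity=40)
    st=bot.read_state();f=st['contact_force']@X;print(d,(p0-st['tcp_pos'])@X,f,st['contact_force'],st['width'])
    if f>14: break
print(st['t'])
E
```

```text
8 7.330395351309372 6.7882537483995105 [ 7.183 -1.136 -3.34 ] 11.499229174251179
14 12.811060164054467 7.563867023193867 [ 7.941 -0.972 -4.265] 11.582638765268113
16 14.506368269146908 7.679204548420338 [ 8.249 -1.865 -4.17 ] 11.549889052467172
17 15.333054131991705 7.50217045867348 [ 8.135 -2.18  -3.371] 11.680649470622514
18 16.245795492519665 8.547819002159136 [ 9.13  -1.832 -4.112] 12.127721993523423
19 17.118435254969196 8.679796928279186 [ 9.37  -2.328 -4.309] 11.258588252327735
20 18.029003184730072 8.349224752174221 [ 8.841 -1.429 -3.046] 11.54802166136513
21 18.90398525528342 8.551919823275682 [ 9.241 -2.337 -4.474] 11.844449629951606
22 19.24808541924405 10.085746505043145 [10.609 -1.393 -4.364] 11.422363783345403
23 19.248016954126786 13.12680801124926 [13.9   -2.248 -4.394] 11.85439250740653
18.675
```

```bash
cat >> h.py <<'E'
def lift(th,d=22,p0=np.array([584.7,-32.3,94.])):
    X=np.r_[XT,0];Y=np.r_[YT,0];Z=np.array([0,0,1.])
    r=R.from_rotvec(th*X)
    piv=p0-300*Y;piv[2]=50
    return r.apply(p0-piv)+piv-d*X,(r*R.from_quat(QH)).as_quat()
E
python3 - <<'E'
from h import *
for t in (.1,.2,.22): print(lift(t)[0],bot.solve_ik(*map(list,lift(t))))
X=np.r_[XT,0]
for t in (.02,.05):
    p,q=lift(t);bot.line_to(list(p),velocity=40,ori=q)
    st=bot.read_state();print(t,st['t'],st['tcp_pos']-p,st['contact_force'],st['width'])
b=bot.camera('scene');crop(b,290,190,140,105,5,'s7.png')
E
```

```text
[564.409 -42.637 123.723] [ 0.198  0.29  -0.296 -0.12  -0.989  0.078]
[566.246 -51.272 152.709] [ 0.109  0.292 -0.188 -0.221 -1.12   0.201]
[566.685 -53.337 158.392] [ 0.091  0.294 -0.167 -0.24  -1.147  0.222]
0.02 18.975 [ 2.859 -0.003  0.986] [10.759 -1.895 -5.063] 11.947349288936481
0.05 19.35 [ 2.947 -0.037  1.018] [11.8   -1.802 -4.448] 11.369016299645743
```

View pics/s7.png

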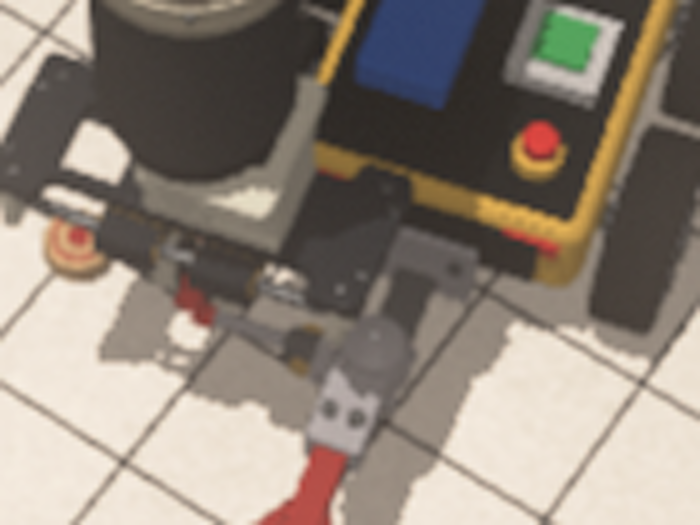

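```bash
python3 - <<'E'
from h import *
for t in (.09,.13,.17,.205):
    p,q=lift(t);bot.line_to(list(p),velocity=40,ori=q)
    st=bot.read_state();print(t,st['t'],st['tcp_pos']-p,st['contact_force'],st['width'])
bot.pause(.5)
st=bot.read_state();print(st['t'],st['tcp_pos'],st['contact_force'],st['moment'],abs(st['qvel']).max(),st['width'])
b=bot.camera('scene');cv2.imwrite('pics/s8.png',b[:,:,::-1]);crop(b,290,190,140,105,5,'s8c.png')
a=bot.camera('top');cv2.imwrite('pics/t8.png',a[:,:,::-1])
cv2.imwrite('pics/w8.png',bot.camera('wrist')[:,:,::-1])
E
```

```text
0.09 19.85 [ 3.036 -0.066  0.945] [11.902 -1.464 -4.668] 11.451349915755436
0.13 20.3 [ 3.143 -0.065  0.921] [11.425 -1.343 -4.017] 11.832686524725622
0.17 20.75 [ 3.27  -0.076  0.846] [12.362  0.781 -3.958] 12.10586974529224
0.205 21.1667 [ 3.367 -0.067  0.782] [13.607 -0.223 -4.345] 11.880411591564066
21.6667 [569.666 -51.798 154.78 ] [12.54  -1.008 -4.546] [-1.127 -4.768 -0.788] 0.0029288749516751394 11.492533698387398
```

View pics/s8c.png

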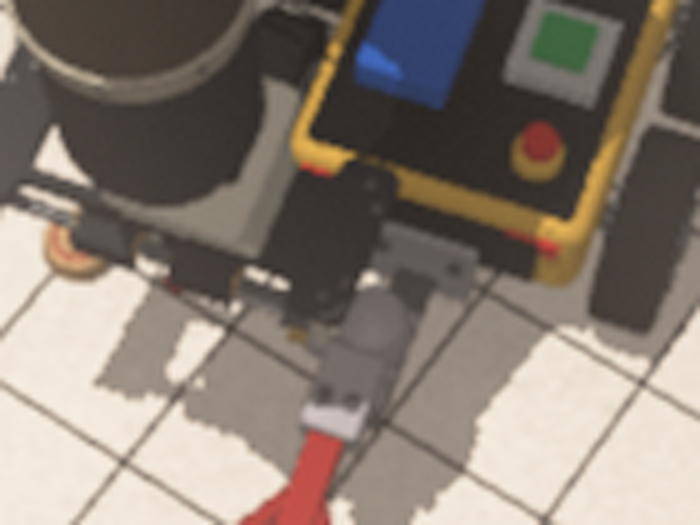

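View pics/s8.png

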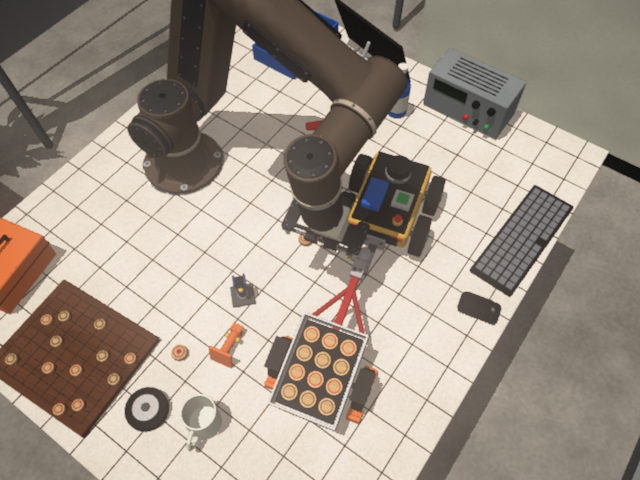

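View pics/w8.png

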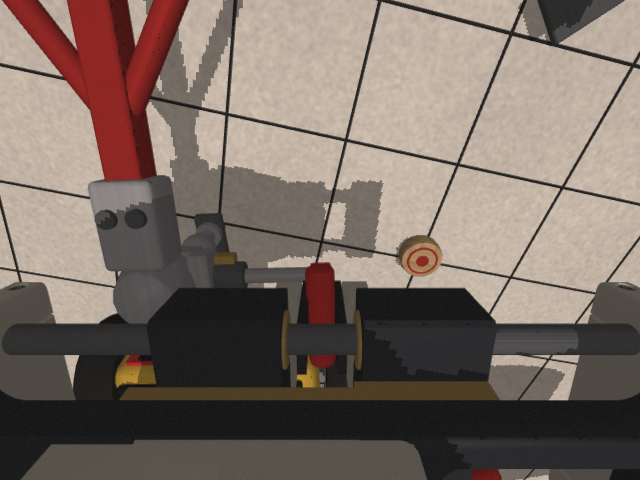

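View pics/t8.png

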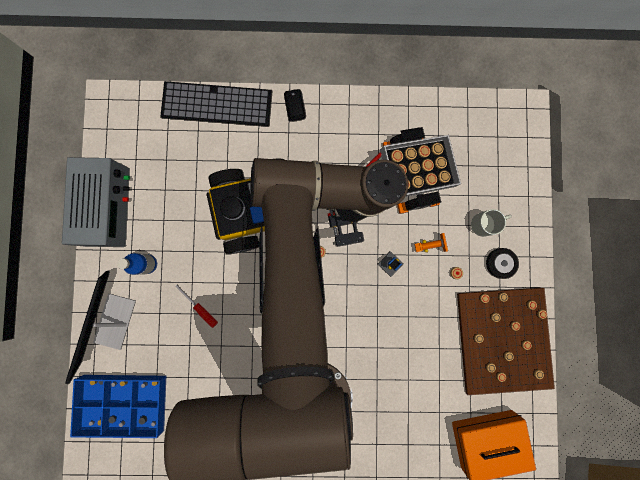

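```bash
python3 - <<'E'
from h import *
st=bot.read_state()
m=R.from_quat(st['eef_rot']).as_matrix()
for b in (13,19,25):
  print(b,[proj('wrist',st['tcp_pos']-b*m[:,2]+s*24*m[:,0],st) for s in (1,-1)])
g=st['tcp_pos']-19*m[:,2]
# expected plate top at coupler: handle->coupler offset (x +92, z -37), plate bolts ~ 
X=np.r_[XT,0];up=-m[:,2]
print(proj('wrist',g+92*X-13*up,st))  # dome top
E
```

```text
13 [array([320.104, 263.318]), array([320.328, 353.591])]
19 [array([320.067, 268.206]), array([320.302, 361.21 ])]
25 [array([320.027, 273.482]), array([320.275, 369.379])]
[135.628 303.129]
```

```bash
python3 - <<'E'
from h import *
st=bot.read_state();print(st['t'],st['contact_force'],st['width'],st['tcp_pos'])
print(bot.close_job())
E
```

```text
21.8167 [12.886 -1.09  -4.304] 11.49831410121041 [569.687 -51.746 154.767]
the job is handed in; nothing more can be done
None
```

I stood the blue stand up on its base, then pulled the latch and lifted the tongue, and handed the job in at 21.8 s while holding it still. No verdict was reported.

- **Stand:** I gripped it by the ball ends of its height pin, lifted it so its base swung down, lowered it onto the table at the same spot and let go. The wrist view after release and the last scene and top pictures show it upright. The orange look-alike and the other loose things look unmoved.
- **Latch:** I pulled the red T-handle out to its stop. The hand moved about 19 mm, and freeing the ball takes 15 mm.
- **Lift:** With the latch still pulled, I raised the tongue about 0.2 rad. The hand rose 60.5 mm, so the coupler should be about 6 cm up.
- **Last readings:** The arm was still, with about 13 N on the handle against the latch spring and about 4 N of tongue weight. The crossbar and dome were where the wrist camera should see them, so I saw no sign of slipping.
- **Checks that disagreed:** The stand's base touched down about 3 mm earlier than I had worked out, probably because I gripped the pin slightly off-centre. My estimates of the trailer's heading differed by about 0.05 rad, so I used a value in between. Neither caused trouble.

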